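# Set the automatic centre punch on the scribed cross

## Task

Take the automatic centre punch (the thicker, taller of the two tools in the wooden block) and set its point on the centre of the scribed cross on the sloping workpiece, with the punch square to the sloping face. Press gently along the punch so that its spring nose goes in about half of its travel, never fully home or it fires, without shifting the table or disturbing the other tool and the things lying near. Finish while still holding it there: the program ends with the punch gripped and lightly pressed on the cross, and it is not put down or let go.

Things in the scene. Friction and masses are not known exactly. Their poses are not given: they have to be found in the camera images.
- punch_grip (a point): Mid-grip of the centre punch, on its axis; z runs from point to cap. It stands upright, point down, in either hole of the block. Round steel grip, 18 mm, dark rings; a 32 mm wide, 6 mm high collar rests on the block, underside 45 mm below here; 22 mm cap 35 to 45 mm above. Below the collar a 14 mm barrel, 30 mm long, then the thin nose: point 104 mm below here with the nose out. About 0.17 kg.
- punch_tip (a point): The point (working end) of the centre punch, on the spring nose; its z runs up along the punch to the cap. The end is rounded, radius 3 mm.
- punch_nose (a joint): How far the spring nose has slid into the punch: 0 = fully out, 0.012 = fully home (12 mm travel). The spring needs about 1.5 N to start and about 0.5 N more for each mm: some 4.5 N at half travel.
- stand: Wooden tool block, fixed, 60 mm (its x) by 150 mm (its y) by 75 mm high, origin at the centre of its underside. Two 20 mm through holes at y = +40 and -40 mm; punch and drift hang in them by their collars. Punch shows 90 mm above the block, drift 50 mm.
- mark (a point): Centre of the scribed cross (two dark lines 34 mm long) on the upper face of the aluminium workpiece, 100 x 74 x 10 mm, screwed on the tilting grey table. z: outward normal of the sloping face, x: straight up the slope. Four dark screw heads, 3 mm high, at the corners; a flush dark 11 mm round spot 43 mm from the cross is not the target.
- plate (a joint): Tilt of the table's plate from level, rad: 0 level, locked stiffly where it starts, between about 0.25 and 0.5. The face slopes up away from the robot.
- table: Grey tilting table, fixed to the bench; base 150 mm (x, up the slope) by 112 mm (y) by 16 mm high, origin at the centre of its underside. Hinge on its low edge at x = -62 mm, z = 31 mm; curved side guides up to 105 mm high at y = +-51 mm; clamp knobs on the plate's sides out to y = +-66 mm.
- drift: Slim steel pin drift hanging in the other hole of the block, upright; origin at the underside of its collar, z up. 10 mm thick, 50 mm above the block. To be left alone.
- sanding_block: Brown sanding block, 62 x 102 x 30 mm, loose bystander, origin at the centre of its underside.
- tape_measure: Tape measure, 38 x 85 x 65 mm, loose bystander, origin at the centre of its underside.
- offcut_b: Wood offcut, 55 x 85 x 30 mm, loose bystander, origin at the centre of its underside.
Mind the look-alikes: they are no part of the job. There is more than one size of the stand; the one meant has the size given above.

How it is judged (in metres and radians):
On the way:
1. the punch is lifted out of the block in the fingers (height (world z) of punch_tip above 0.085 m and contact force between the fingers and punch above 1 N), for 0.2 s.
At the end, for the whole second after the job is handed in: Punch held still in the fingers, point within 5 mm of the cross centre, axis within 8 degrees of square to the face, nose pressed in 2 to 10 mm, 1 to 10 N on the table; the drift still stands in its hole (distance between punch_tip and mark below 0.005 m and angle between the z axis of punch_grip and the z axis of mark, either way round below 0.14 rad and value of joint punch_nose between 0.002 and 0.01 m and contact force between punch and table between 1 and 10 N and contact force between the fingers and punch above 1 N and linear speed of punch below 0.02 m/s and horizontal distance between drift and stand below 0.045 m and angle between drift's own z axis and vertical below 0.15 rad); the arm keeps its last pose, push and grip.
It fails at once if the nose is driven fully home (the punch fires) (value of joint punch_nose above 0.0115 m).
It fails at once if the table is shifted (distance of mark from where it was at the start of the episode above 0.006 m).
It fails at once if the drift is pulled out or knocked over (distance of drift from where it was at the start of the episode above 0.03 m or angle between drift's own z axis and vertical above 0.5 rad).
It fails at once if a bystander is disturbed (distance of any of sanding_block, tape_measure, offcut_b from where it was at the start of the episode above 0.03 m).
It also fails if it takes over 42 s, if anything falls off the work surface, if the arm or the gripper's body presses on something with over 40 N, if the wrist force passes 120 N, or if a joint passes its speed limit or range.

## Robot

A 6-joint arm with a two-finger parallel gripper is mounted at the origin on a cart in front of the work surface, level with it; the furniture and walls round the work are solid. World frame = base frame: x ahead of the robot, y to its left, z up, the work surface at z = 0. Lengths are in mm, angles in rad, forces in N, time in s.
With the tool pointing down it reaches from about 350 to 975 mm from the base axis. Payload 7.1 kg.
Tool frame: the origin (TCP) lies at the centre of the arm's flange, where the gripper is bolted on; the fingertips stand 182 mm ahead of it and the grasp point (between the pads) lies 163 mm ahead of it; z points along the fingers, y is the line along which they close (so a half turn about z gives the same grasp; the last joint's range is limited). The gripper opens to 88 mm and grips with 3 to 60 N. Pads are 20 mm wide; open, the fingers measure 115 mm over their backs; the gripper's body (75 mm by 178 mm) begins 61 mm behind the grasp point.
Start: joints at [-1.331, 0.423, 1.63, -0, 1.089, -0.019], TCP at [159.97, -604.166, 404.675] pointing down, gripper open.
Joint ranges: [-3, 3], [-0.9, 2.11], [0.09, 2.58], [-1.31, 4.45], [0.11, 2.69], [-2.54, 2.54]. Speed limits (rad/s): [2.39, 2.39, 3.01, 3.14, 3.14, 3.14].

## Interface

Orientations are given as [roll, pitch, yaw] about the fixed x, y, z axes, in that order (R = Rz(yaw) Ry(pitch) Rx(roll)).
In Python, from cell import robot, camera gives the robot as it stands.
- The arm moves only by the tool servo_tool, never from a script. Its argument "series" is a list of rows, each a list of 7 numbers: the shift along the tool's x, y, z in mm, then the turn, a rotation vector about the tool's x, y, z in rad, then the opening, from 0 (shut) to 1 (fully open). A call has 1 to 20 rows; each row is the pose to reach, as a shift and turn from the pose commanded when the call began, along the tool's axes at that moment; what a row does not reach only later rows make up. A row lasts 1/10 s, in which the tool goes at most 50 mm and 8.59 degrees, less where a joint would pass 70% of its speed; a pose out of reach is approached as far as the arm can. A call with a gripper value outside its range is refused whole. The fingers move at their own pace and stop on an object; "grip_force" is the grip in N (left out, the last holds). Time passes only in rows, so rows that repeat a pose let the fingers close. It gives the time, the measured TCP pose, the force, the opening and the grip force at its end, in the units of the state.
- robot.observe(): the state, without advancing time (a new reading comes with each control period).
- camera(name): name is "scene" or "top" or "wrist"; returns a dict with "image" (480x640x3 uint8, red, green, blue), "z_map" (480x640 float32, mm along the optical axis (not along the pixel's ray), 0 where there is no reading), "fov_y" (degrees; the focal length in pixels is half the picture's height over the tangent of half this angle, whatever the lens; pixels are square), "cx", "cy" (the principal point, pixels), "extrinsics" (4x4, takes a point from camera to world coordinates). Camera axes: x right, y up, looking along -z (the intrinsics and any distortion apply to the point x, -y, -z); pixel columns grow to the right and rows downward; lengths in mm; the calibration is good to about 2 mm. The wrist camera is an equidistant fisheye: a pixel r from the principal point sees the ray r / f radians off the axis. A picture is of the moment at which its call begins.
- robot.close_job(): hands the job in; it is judged then, once.
The state is a dict: "clock": time; "joints": joint angles; "joint_vel": joint speeds; "joint_torque": joint torques, N m; "eef_pos": TCP position; "tool_rot": TCP orientation; "force": force on the tool from outside, world axes, zero at the start; "wrist_torque": the same for the moment, N m; "grip_width": finger opening in mm; "gripper_force": force on a finger pad.
Only numpy, scipy, OpenCV 4.12 (cv2) and the standard library are available. Lean on these libraries where they do the work, as an engineer would, in place of code of your own. Each camera call takes 0.05 s, during which the arm holds its last target. There are 200 camera calls.

## Working session

There is one attempt and no reset: what is moved stays moved. The work goes in short steps, Python scripts to look and compute and a tool call to move; the robot and the scene stay as the last step left them, time stands still between calls to the robot, and variables do not carry over. Pictures are saved under pics/ and viewed, at most 10 in all, crops included, and the job is handed in when it is done.

Besides the shell and the picture viewer there is one more tool, called after "Request:" by a JSON object that holds its "method" and its "body". servo_tool: Moves the arm, as the interface text tells. Its arguments: {"type":"object","properties":{"series":{"type":"array","items":{"type":"array","items":{"type":"number"}}},"grip_force":{"type":"number"}},"required":["series"]}

```bash
mkdir -p pics; ls; cat > h.py <<'E'
import numpy as np, cv2
from scipy.spatial.transform import Rotation as R
def load(n): return np.load(f'{n}.npy',allow_pickle=True).item()
def snap(n,tag):
    from cell import camera
    c=camera(n); np.save(f'{tag}.npy',c); return c
def f(c): return 240/np.tan(np.radians(c['fov_y']/2))
def pts(c):
    "world point map for pinhole cams"
    v,u=np.mgrid[:480,:640]; z=c['z_map']; F=f(c)
    P=np.stack([(u-c['cx'])/F*z,-(v-c['cy'])/F*z,-z,np.ones_like(z)],-1)
    return (P@np.array(c['extrinsics']).T)[...,:3]
E
python3 - <<'E'
from h import *
from cell import robot
for n in ['scene','top']:
    c=snap(n,n+'0'); cv2.imwrite(f'pics/{n}0.png',c['image'][...,::-1])
    print(n,[ (k,np.round(v,2)) for k,v in c.items() if k not in('image','z_map')])
print(robot.observe())
E
```

```text
pics
scene [('fov_y', np.float64(42.56)), ('cx', np.float64(317.53)), ('cy', np.float64(236.38)), ('extrinsics', array([[-8.6000e-01,  1.9000e-01, -4.8000e-01, -6.1310e+01],
       [-5.2000e-01, -3.6000e-01,  7.8000e-01,  7.5016e+02],
       [-3.0000e-02,  9.2000e-01,  4.0000e-01,  6.2863e+02],
       [ 0.0000e+00,  0.0000e+00,  0.0000e+00,  1.0000e+00]]))]
top [('fov_y', np.float64(48.2)), ('cx', np.float64(322.55)), ('cy', np.float64(239.2)), ('extrinsics', array([[ 2.00000e-02,  1.00000e+00, -8.00000e-02,  4.75240e+02],
       [-1.00000e+00,  2.00000e-02, -0.00000e+00, -2.60770e+02],
       [-0.00000e+00,  8.00000e-02,  1.00000e+00,  1.17392e+03],
       [ 0.00000e+00,  0.00000e+00,  0.00000e+00,  1.00000e+00]]))]
{'clock': 0.1, 'joints': array([-1.33101908e+00,  4.23794611e-01,  1.63058713e+00, -3.46455819e-05,
        1.08861241e+00, -1.90044357e-02]), 'joint_vel': array([-0.00145041,  0.00156032, -0.0026268 , -0.00039501,  0.00146969,
        0.00094166]), 'joint_torque': array([-6.97988635e-04, -5.45611954e+01, -2.74327022e+01,  6.44684304e-02,
        1.88554876e-02, -2.47982678e-05]), 'eef_pos': array([ 159.90023162, -603.94884345,  403.97079775]), 'tool_rot': array([-3.14019083e+00,  4.03436874e-06,  2.58797774e-01]), 'force': array([-0.15633024,  0.00217363, -0.86188158]), 'wrist_torque': array([-0.00021599, -0.05293164, -0.01293835]), 'gripper_force': 0.0, 'grip_width': 87.50313253767989}
```

View pics/scene0.png

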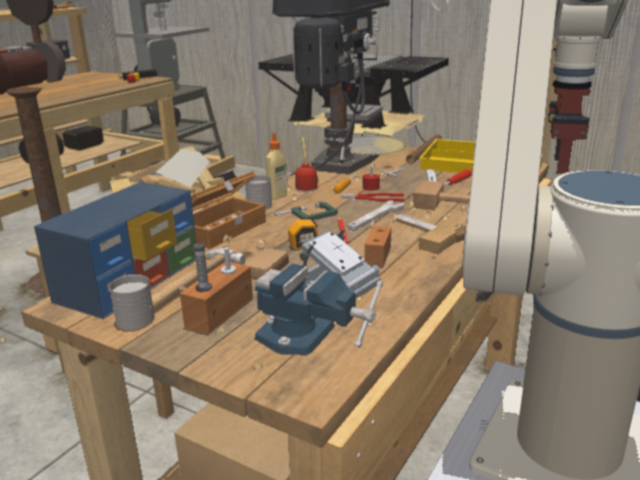

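View pics/top0.png

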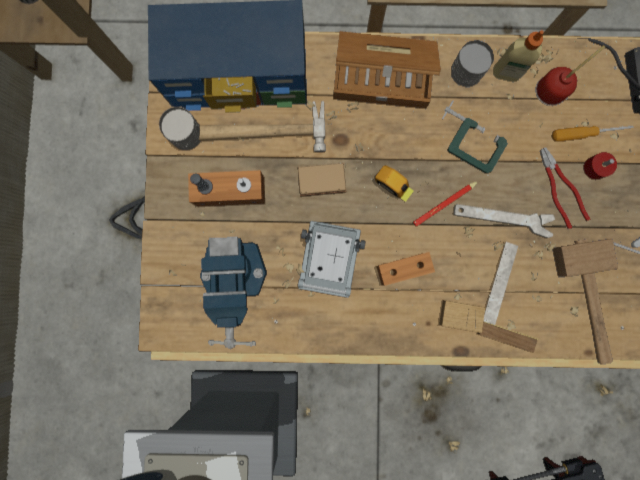

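The top view shows these candidates:
- **Punch:** the thick dark tool at (200,183), in the big block at (226,187).
- **Drift:** the slim bright tool at (243,185), in the same block.
- **Look-alike:** a small empty block with holes at (406,268), not the stand.
- **Target:** the cross, near (336,256) on the table. The round spot is near (320,267).

I choose the tool at (200,183). In the scene view it is also clearly the taller and thicker one, at (201,268).

```bash
python3 - <<'E'
from h import *
c=load('top0');P=pts(c)
def at(u,v): print((u,v),np.round(P[v,u],0))
for p in [(200,183),(203,186),(243,185),(225,187),(192,175),(262,175),(262,200),(190,200),(336,256),(320,267),(332,240),(335,275),(232,245),(230,300),(258,270),(225,325),(322,180),(393,182),(406,268)]: at(*p)
# stand top mask z 70..80
z=P[...,2]
m=((z>70)&(z<80)).astype(np.uint8); m[:,:170]=0;m[:,290:]=0;m[:165]=0;m[215:]=0
q=P[m>0][:,:2].astype(np.float32); r=cv2.minAreaRect(q); print('stand',r)
# punch cap
for lo,hi,n in [(150,180,'cap'),(115,140,'drift')]:
    k=(z>lo)&(z<hi); k[:, :180]=0;k[:,265:]=0;k[:160]=0;k[210:]=0
    a=P[k]; print(n,len(a),a.mean(0),a.min(0),a.max(0))
# plate plane
box=np.zeros(z.shape,bool); box[235:280,312:352]=1
k=box&(z>30); A=P[k]
for _ in range(5):
    s=np.linalg.lstsq(np.c_[A[:,:2],np.ones(len(A))],A[:,2],rcond=None)[0]
    d=A[:,2]-A[:,:2]@s[:2]-s[2]; A=A[abs(d)<max(1.5,2*d.std())]
n=np.array([-s[0],-s[1],1]);n/=np.linalg.norm(n);print('plane',s,n,'tilt',np.arccos(n[2]),d.std(),len(A))
print('vise max z',z[230:340,200:265].max(), 'cabinet',z[0:110,150:305].max())
a=cv2.resize(c['image'][160:220,180:270],None,fx=5,fy=5,interpolation=2)
b=cv2.resize(c['image'][215:305,290:375],None,fx=4,fy=4,interpolation=2)
o=np.zeros((360,800,3),np.uint8);o[:300,:450]=a;o[:360,455:795]=b
cv2.imwrite('pics/crop.png',o[...,::-1])
E
```

```text
(200, 183) [663. -20. 148.]
(203, 186) [662. -20. 121.]
(243, 185) [669. -96. 102.]
(225, 187) [669. -54.  72.]
(192, 175) [676.  -7. 162.]
(262, 175) [ 702. -127.   40.]
(262, 200) [ 646. -130.   56.]
(190, 200) [641.  17.  74.]
(336, 256) [ 529. -287.   78.]
(320, 267) [ 507. -254.   69.]
(332, 240) [ 561. -278.   93.]
(335, 275) [ 491. -285.   61.]
(232, 245) [546. -79. 110.]
(230, 300) [438. -80. 122.]
(258, 270) [ 499. -121.   18.]
(225, 325) [388. -69. 103.]
(322, 180) [ 695. -255.   30.]
(393, 182) [ 687. -404.   66.]
(406, 268) [ 508. -433.   54.]
stand ((671.0061645507812, -53.11466979980469), (61.364139556884766, 150.88668823242188), 3.2991750240325928)
cap 106 [667.63240982 -14.53168818 163.53496902] [658.03091718 -23.6576911  150.06938587] [678.66523038  -3.41348953 168.61139664]
drift 58 [667.34460648 -48.59333153 125.38740438] [659.22733654 -98.18501384 115.25494651] [677.5561373   -8.8482413  138.08212678]
plane [ 4.46065422e-01 -7.13027591e-02 -1.76501253e+02] [-0.40651331  0.06498043  0.91133115] tilt 0.424290239727155 1.7973200443692827 1418
vise max z 1173.9222498463648 cabinet 1173.9222498463648
```

View pics/crop.png

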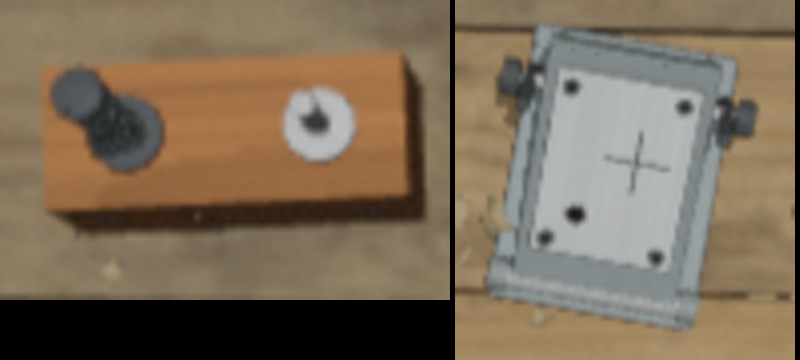

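The crop confirms the choice: the thick dark punch stands at the stand's +y end at about (668,-14), with its cap at z≈164. The slim drift is at the other end. The cross is at top pixel (335.5,255.5), about (529,-286,78), with the plate tilted about 0.42 rad. I'll go above the punch with the fingers closing along the stand's x.

Request:
{"method": "servo_tool", "body": {"series": [[20, -14, 0, 0, 0, -0.04, 1], [55, -38, 0, 0, 0, -0.12, 1], [95, -65, 0, 0, 0, -0.2, 1], [135, -93, 0, 0, 0, -0.29, 1], [175, -120, 0, 0, 0, -0.37, 1], [215, -148, 0, 0, 0, -0.46, 1], [255, -175, 0, 0, 0, -0.54, 1], [295, -203, 0, 0, 0, -0.63, 1], [335, -230, 0, 0, 0, -0.72, 1], [375, -258, 0, 0, 0, -0.8, 1], [415, -285, 0, 0, 0, -0.89, 1], [455, -313, 0, 0, 0, -0.97, 1], [495, -340, 0, 0, 0, -1.06, 1], [535, -368, 0, 0, 0, -1.14, 1], [575, -395, 0, 0, 0, -1.23, 1], [610, -419, 0, 0, 0, -1.3, 1], [633, -435, 0, 0, 0, -1.35, 1], [641, -441, 0, 0, 0, -1.37, 1], [641, -441, 0, 0, 0, -1.37, 1], [641, -441, 0, 0, 0, -1.37, 1]], "grip_force": 40}}

```text
clock: 2.1
eef_pos: [666.0, -14.6, 404.2]
tool_rot: [-3.14, 0.0, 1.628]
force: [-0.5, -1.0, 0.3]
grip_width: 87.9
gripper_force: 0.0
```

```bash
python3 - <<'E'
from h import *
from cell import robot
c=snap('wrist','w1'); cv2.imwrite('pics/w1.png',c['image'][...,::-1])
snap('scene','s1')
s=robot.observe();print(s['clock'],s['eef_pos'],s['tool_rot'],s['joints'])
print(c['fov_y'],c['cx'],c['cy'],np.round(c['extrinsics'],3))
E
```

```text
2.2 [665.97403335 -15.11443495 404.63966703] [-3.14089390e+00  1.57534985e-04  1.62675927e+00] [-4.05133011e-02  4.83542665e-01  1.53219809e+00 -2.48204461e-04
  1.12653224e+00 -9.63694411e-02]
65.70646984690485 320.42584233950674 239.08146493088415 [[ 9.98000e-01 -5.50000e-02 -1.20000e-02  6.63079e+02]
 [ 5.70000e-02  9.69000e-01  2.42000e-01  5.13160e+01]
 [-1.00000e-03 -2.42000e-01  9.70000e-01  3.84253e+02]
 [ 0.00000e+00  0.00000e+00  0.00000e+00  1.00000e+00]]
```

View pics/w1.png

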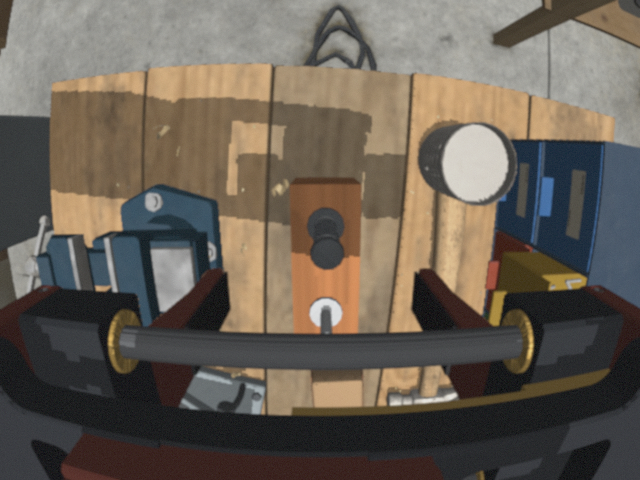

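The wrist view shows the punch's cap at about (327,249) between the fingers, its collar at about (325,224), and the drift at (326,314). The fingers are clear of the vise on the left and the can at (470,160).

```bash
cat >> h.py <<'E'
def wray(c,u,v):
    F=f(c);x,y=u-c['cx'],v-c['cy'];r=np.hypot(x,y);t=r/F
    d=np.array([np.sin(t)*x/r,-np.sin(t)*y/r,-np.cos(t)]) if r>0 else np.array([0,0,-1.])
    E=np.array(c['extrinsics']); return E[:3,3],E[:3,:3]@d
def onz(c,u,v,z):
    o,d=wray(c,u,v); return o+d*(z-o[2])/d[2]
E
python3 - <<'E'
from h import *
c=load('w1');g=cv2.cvtColor(c['image'],cv2.COLOR_RGB2GRAY)
h=cv2.cvtColor(c['image'],cv2.COLOR_RGB2HSV)
m=((h[...,1]<80)&(h[...,2]<130)).astype(np.uint8); m[:190]=0;m[290:]=0;m[:,:295]=0;m[:,360:]=0
n,l,s,cc=cv2.connectedComponentsWithStats(m)
for i in range(1,n):
    if s[i,4]>50: print(s[i],cc[i])
i=1+np.argmax(s[1:,4]);q=np.argwhere(l==i)
for v in range(s[i,1],s[i,1]+s[i,3],5):
    u=np.where(l[v]==i)[0];print(v,u.min(),u.max())
print(onz(c,327.5,249,165),onz(c,325,224,81),onz(c,326,314,81))
E
```

```text
[ 307  208   37   61 1776] [325.95439189 237.33051802]
208 320 329
213 313 338
218 309 342
223 308 343
228 308 343
233 309 342
238 313 338
243 314 339
248 312 342
253 311 343
258 312 341
263 315 339
268 323 332
[670.57230783  -9.38626107 165.        ] [670.04136701 -11.192333    81.        ] [675.90282779 -93.3280474   81.        ]
```

Request:
{"method": "servo_tool", "body": {"series": [[2, 3.5, 10, 0, 0, 0, 1], [2, 3.5, 28, 0, 0, 0, 1], [2, 3.5, 46, 0, 0, 0, 1], [2, 3.5, 64, 0, 0, 0, 1], [2, 3.5, 82, 0, 0, 0, 1], [2, 3.5, 98, 0, 0, 0, 1], [2, 3.5, 110, 0, 0, 0, 1], [2, 3.5, 116, 0, 0, 0, 1], [2, 3.5, 118, 0, 0, 0, 1], [2, 3.5, 118, 0, 0, 0, 1], [2, 3.5, 118, 0, 0, 0, 0], [2, 3.5, 118, 0, 0, 0, 0], [2, 3.5, 118, 0, 0, 0, 0], [2, 3.5, 118, 0, 0, 0, 0], [2, 3.5, 118, 0, 0, 0, 0], [2, 3.5, 118, 0, 0, 0, 0], [2, 3.5, 118, 0, 0, 0, 0], [2, 3.5, 118, 0, 0, 0, 0]], "grip_force": 40}}

```text
clock: 4.0
eef_pos: [670.1, -11.6, 286.6]
tool_rot: [-3.142, 0.0, 1.629]
force: [-0.3, 1.0, 0.3]
grip_width: 27.0
gripper_force: 0.0
```

Request:
{"method": "servo_tool", "body": {"series": [[0, 0, 0, 0, 0, 0, 0], [0, 0, 0, 0, 0, 0, 0], [0, 0, 0, 0, 0, 0, 0], [0, 0, 0, 0, 0, 0, 0], [0, 0, 0, 0, 0, 0, 0]]}}

```text
clock: 4.5
eef_pos: [670.1, -11.6, 286.7]
tool_rot: [-3.142, -0.0, 1.629]
force: [0.3, -0.1, -0.6]
grip_width: 20.4
gripper_force: 40.0
```

Request:
{"method": "servo_tool", "body": {"series": [[0, 0, -5, 0, 0, 0, 0], [0, 0, -15, 0, 0, 0, 0], [0, 0, -30, 0, 0, 0, 0], [0, 0, -45, 0, 0, 0, 0], [0, 0, -60, 0, 0, 0, 0], [0, 0, -75, 0, 0, 0, 0], [0, 0, -90, 0, 0, 0, 0], [0, 0, -105, 0, 0, 0, 0], [0, 0, -120, 0, 0, 0, 0], [0, 0, -132, 0, 0, 0, 0], [0, 0, -138, 0, 0, 0, 0], [0, 0, -140, 0, 0, 0, 0], [0, 0, -140, 0, 0, 0, 0]]}}

```text
clock: 5.8
eef_pos: [670.1, -11.6, 426.5]
tool_rot: [-3.141, -0.0, 1.629]
force: [0.0, 0.6, -1.6]
grip_width: 20.5
gripper_force: 40.0
```

```bash
python3 - <<'E'
from h import *
from cell import robot
c=snap('scene','s2'); w=snap('wrist','w2'); t=snap('top','t2')
s=robot.observe();print(s['clock'],s['eef_pos'],s['tool_rot'],s['joints'],s['grip_width'],s['gripper_force'])
E0=np.array(c['extrinsics']);F=f(c)
def proj(p):
    q=np.linalg.inv(E0)@np.r_[p,1];return c['cx']+F*q[0]/-q[2],c['cy']-F*q[1]/-q[2]
tip=s['eef_pos']-[0,0,163-3.4+104];print(tip,proj(tip),proj(s['eef_pos']))
u,v=map(int,proj(tip));a=c['image'][v-90:v+30,u-60:u+60]
o=np.zeros((480,800,3),np.uint8);o[:,:480]=cv2.resize(a,(480,480),interpolation=2)
o[:480,480:800]=cv2.resize(w['image'][160:400,240:400],(320,480),interpolation=2)
print(u,v);cv2.imwrite('pics/c2.png',o[...,::-1])
E
```

```text
5.95 [669.97829306 -11.59196171 425.81111976] [-3.14019488e+00 -1.50890992e-04  1.62879772e+00] [-3.50641902e-02  4.68754511e-01  1.50466898e+00  2.20953503e-05
  1.16957491e+00 -9.30743352e-02] 20.39036379732446 40.00220596790314
[669.97829306 -11.59196171 162.21111976] (np.float64(197.64443970702712), np.float64(245.8861064242705)) (np.float64(181.30525701486678), np.float64(102.10868618337418))
197 245
```

View pics/c2.png

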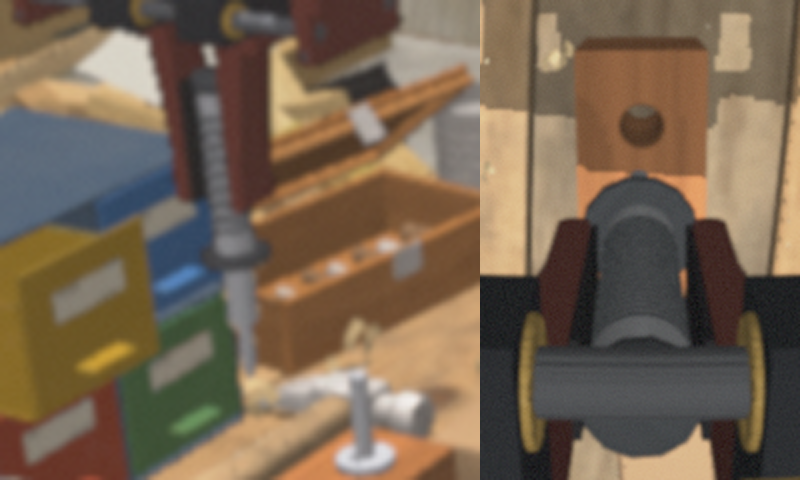

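The punch is in the fingers and upright, out of the empty hole, and the drift still stands. Its tip is at about (199,247) in the scene view and about (320,246) in the wrist view, close to the predicted point. Next I check the tip and axis from the two views.

```bash
python3 - <<'E'
from h import *
w=load('w2');c=load('s2');P=pts(c)
print('wrist tip',onz(w,320,246.5,163)); print('wrist cam',np.array(w['extrinsics'])[:3,3])
# scene: segment punch by depth; points near expected axis
k=(np.hypot(P[...,0]-670,P[...,1]+12)<35)&(P[...,2]>150)&(P[...,2]<240)
E=np.array(c['extrinsics']);F=f(c)
def ray(u,v):
    d=E[:3,:3]@np.array([(u-c['cx'])/F,-(v-c['cy'])/F,-1]);return E[:3,3],d/np.linalg.norm(d)
for v in range(195,252,3):
    u=np.where(k[v])[0]
    if len(u):
        um=(u.min()+u.max())/2;o,d=ray(um,v)
        # distance of ray offset from vertical line x=669.98,y=-11.59, signed
        n=np.array([-d[1],d[0],0]);n/=np.linalg.norm(n)
        a=np.array([669.98,-11.59,0]);off=(o-a)@n
        tt=((a-o)@d*1-(o-a)[2]*0)
        s=((a-o)[:2]@d[:2])/(d[:2]@d[:2])
        print(v,u.min(),u.max(),'z',round((o+s*d)[2],1),'off',round(off,1),np.round(np.median(P[v,u],0),0))
print('n',n)
E
```

```text
wrist tip [670.23964841 -11.43617399 163.        ]
wrist cam [666.94734992  54.30774884 406.10850513]
207 199 199 z 237.7 off -10.1 [662. -17. 238.]
210 190 199 z 232.8 off -1.6 [663.  -8. 235.]
213 190 200 z 227.0 off -1.9 [664.  -7. 229.]
216 189 204 z 221.0 off -4.0 [662. -10. 223.]
219 187 204 z 215.4 off -1.6 [661.  -4. 219.]
222 189 199 z 209.9 off 1.6 [660.  -1. 214.]
225 193 200 z 203.6 off -2.2 [663.  -8. 206.]
228 193 200 z 197.7 off -1.6 [665.  -9. 200.]
231 194 201 z 191.7 off -2.7 [665.  -9. 193.]
234 194 201 z 185.8 off -2.1 [665.  -9. 188.]
237 196 199 z 179.9 off -1.5 [670. -13. 180.]
240 197 200 z 173.7 off -2.7 [667. -12. 174.]
243 197 200 z 167.8 off -2.1 [667. -12. 169.]
246 198 200 z 161.7 off -2.4 [668. -13. 162.]
249 199 199 z 155.7 off -1.8 [670. -14. 155.]
n [0.72256358 0.69130447 0.        ]
```

```bash
cat >> h.py <<'E'
M0=np.array([529.5,-286,78.]); N0=np.array([-.4065,.065,.9113])
def target(M,n,hover,L=270.6):
    n=n/np.linalg.norm(n);u=np.array([0,0,1])-n[2]*n;u/=np.linalg.norm(u)
    return M+n*(hover+L), np.c_[np.cross(u,-n),u,-n]
def rel(p,rpy,pt,Rt):
    Rc=R.from_euler('xyz',rpy).as_matrix()
    return np.round(Rc.T@(pt-p),2),np.round(R.from_matrix(Rc.T@Rt).as_rotvec(),4)
E
python3 - <<'E'
from h import *
from cell import robot
s=robot.observe();pt,Rt=target(M0,N0,60)
print(pt,Rt,rel(s['eef_pos'],s['tool_rot'],pt,Rt))
E
```

```text
[ 395.10672812 -264.51030093  379.28558098] [[ 1.57895759e-01  8.99897732e-01  4.06513224e-01]
 [ 9.87455786e-01 -1.43895086e-01 -6.50021146e-02]
 [-6.93889390e-18  4.11677393e-01 -9.11329646e-01]] (array([-236.57, -289.01,   46.89]), array([-0.424 , -0.0459,  0.2133]))
```

Request:
{"method": "servo_tool", "body": {"series": [[-6, -7, 0, -0.01, 0, 0.005, 0], [-22, -27, 0, -0.04, 0, 0.02, 0], [-40, -49, 4, -0.07, -0.01, 0.035, 0], [-60, -73, 8, -0.105, -0.01, 0.055, 0], [-80, -98, 13, -0.14, -0.015, 0.07, 0], [-100, -122, 18, -0.18, -0.02, 0.09, 0], [-120, -147, 22, -0.215, -0.025, 0.11, 0], [-140, -171, 26, -0.25, -0.03, 0.125, 0], [-160, -195, 30, -0.285, -0.03, 0.145, 0], [-180, -220, 35, -0.32, -0.035, 0.16, 0], [-200, -244, 39, -0.36, -0.04, 0.18, 0], [-217, -265, 43, -0.39, -0.042, 0.196, 0], [-230, -281, 46, -0.412, -0.044, 0.207, 0], [-236.6, -289, 47, -0.424, -0.046, 0.213, 0], [-236.6, -289, 47, -0.424, -0.046, 0.213, 0], [-236.6, -289, 47, -0.424, -0.046, 0.213, 0]]}}

```text
clock: 7.55
eef_pos: [395.0, -264.6, 379.7]
tool_rot: [2.716, 0.0, 1.412]
force: [0.4, -0.5, -2.1]
grip_width: 20.5
gripper_force: 40.0
```

```bash
python3 - <<'E'
from h import *
from cell import robot
w=snap('wrist','w3');t=snap('top','t3');c=snap('scene','s3')
s=robot.observe();print(s['clock'],s['eef_pos'],s['tool_rot'],s['force'],s['gripper_force'])
o=np.zeros((480,800,3),np.uint8);o[:,:480]=cv2.resize(w['image'][140:300,240:400],(480,480),interpolation=2)
o[:320,480:800]=cv2.resize(c['image'][200:310,285:395],(320,320),interpolation=2)
cv2.imwrite('pics/c3.png',o[...,::-1])
E
```

```text
7.7 [ 395.71970897 -264.19498907  379.78929369] [2.71590007e+00 1.58021308e-04 1.41344293e+00] [-0.44396231 -0.26208317 -2.12339373] 40.01275956630707
```

View pics/c3.png

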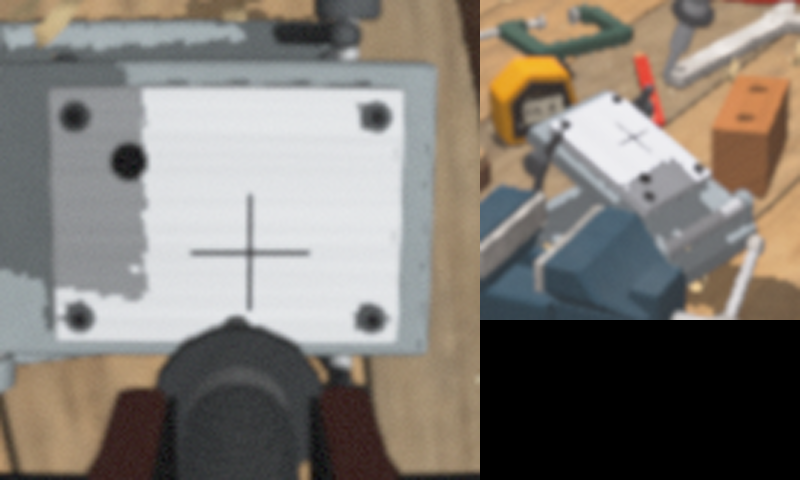

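The wrist view shows the cross at crop (250,253), which is pixel (323.3,224.3). The punch tip is at pixel (319,247.3), with the round spot and four screws clearly separate. I'll refine the plane and mark from this close view.

```bash
python3 - <<'E'
from h import *
from cell import robot
w=load('w3');E=np.array(w['extrinsics']);F=f(w);s=robot.observe()
v,u=np.mgrid[:480,:640];x=u-w['cx'];y=v-w['cy'];r=np.hypot(x,y)+1e-9;t=r/F
z=w['z_map'];rho=z*np.tan(t)
P=np.stack([x/r*rho,-y/r*rho,-z,np.ones_like(z)],-1)@E.T;P=P[...,:3]
k=np.zeros(z.shape,bool);k[172:240,262:372]=1;k[228:,:]=0;k&=z>0
A=P[k]
for _ in range(6):
    m=A.mean(0);n=np.linalg.svd(A-m,full_matrices=0)[2][2];n*=np.sign(n[2]);d=(A-m)@n;A=A[abs(d)<max(1.5,2*d.std())]
print('n',n,'tilt',np.arccos(n[2]),'yaw',np.degrees(np.arctan2(-n[1],-n[0])),d.std(),len(A))
# cross pixel: dark line centroid
g=cv2.cvtColor(w['image'],cv2.COLOR_RGB2GRAY).astype(float)[200:250,298:348]
rows=g[:,5:45].mean(1);cols=g[5:40].mean(0)
print('darkest row/col',200+np.argmin(rows),298+np.argmin(cols))
for px in [(323.3,224.3)]:
    o,dd=wray(w,*px);X=o+dd*((m-o)@n)/(dd@n);print('cross by wrist plane',X)
    X=o+dd*((M0-o)@N0)/(dd@N0);print('by M0 plane',X)
for a,b,c_ in [(265,179,'s'),(365,179,'s'),(266.5,246,'s'),(363.5,246,'s')]:
    o,dd=wray(w,a,b);print(o+dd*((m-o)@n)/(dd@n))
Rc=R.from_euler('xyz',s['tool_rot']).as_matrix();tip=s['eef_pos']+Rc[:,2]*270.6
o,dd=wray(w,319,247.3);print('tip',tip,'ray miss',(np.eye(3)-np.outer(dd,dd))@(tip-o), 'tool',Rc.T@((np.eye(3)-np.outer(dd,dd))@(tip-o)))
print('toolz',Rc[:,2])
# top view: same
c=load('top0');F=f(c);E=np.array(c['extrinsics']);d=E[:3,:3]@[(335.5-c['cx'])/F,-(255.5-c['cy'])/F,-1];o=E[:3,3]
print('top cross on wrist plane',o+d*((m-o)@n)/(d@n))
c=load('s3');F=f(c);E=np.array(c['extrinsics']);d=E[:3,:3]@[(285+153.5*110/320-c['cx'])/F,-(200+136*110/320-c['cy'])/F,-1];o=E[:3,3]
print('scene cross',o+d*((m-o)@n)/(d@n), pts(c)[247,338])
E
```

```text
n [-0.4091264   0.06639959  0.91005861] tilt 0.42737087323453066 yaw -9.218499880673612 0.6462838796441951 5733
darkest row/col 224 323
cross by wrist plane [ 532.40504965 -284.76931629   80.5565876 ]
by M0 plane [ 532.8737069  -285.10316022   79.44092754]
[ 494.65026842 -239.26917473   60.26375323]
[ 569.85154922 -251.48505342   94.96257213]
[ 485.06636957 -296.57394113   60.1362746 ]
[ 560.6862337  -308.66997154   95.01452767]
tip [ 506.07777046 -281.74439155  133.33954884] ray miss [ 1.72312966  2.50786799 -0.23918911] tool [2.74694502 1.09344119 0.75793702]
toolz [ 0.40782728 -0.06485367 -0.91075294]
top cross on wrist plane [ 530.29775717 -285.51629288   79.66373296]
scene cross [ 529.82790638 -285.34945091   79.4403335 ] [ 527.95874154 -283.06474756   80.18976719]
```

```bash
cat >> h.py <<'E'
M1=np.array([531.8,-285,80.2]); N1=np.array([-.4085,.0660,.9104])
E
python3 - <<'E'
from h import *
from cell import robot
s=robot.observe();pt,Rt=target(M1,N1,12)
print(pt,rel(s['eef_pos'],s['tool_rot'],pt,Rt))
E
```

```text
[ 416.36115591 -266.34892605  337.47178375] (array([ 1.11,  1.4 , 47.1 ]), array([-0.0009, -0.001 ,  0.0026]))
```

Request:
{"method": "servo_tool", "body": {"series": [[0, 0, 3, 0, 0, 0, 0], [0.5, 0.5, 10, 0, 0, 0, 0], [0.5, 1, 18, 0, 0, 0, 0], [1, 1.4, 26, 0, 0, 0, 0], [1, 1.4, 34, 0, 0, 0, 0], [1, 1.4, 41, 0, 0, 0, 0], [1, 1.4, 45, 0, 0, 0, 0], [1, 1.4, 47, 0, 0, 0, 0], [1, 1.4, 47, 0, 0, 0, 0], [1, 1.4, 47, 0, 0, 0, 0]]}}

```text
clock: 8.7
eef_pos: [415.9, -266.9, 337.6]
tool_rot: [2.716, 0.0, 1.412]
force: [-0.1, -0.1, -2.9]
grip_width: 20.4
gripper_force: 40.0
```

```bash
python3 - <<'E'
from h import *
from cell import robot
w=snap('wrist','w4');c=snap('scene','s4');t=snap('top','t4')
s=robot.observe();print(s['clock'],s['eef_pos'],s['tool_rot'],s['force'])
o=np.zeros((600,800,3),np.uint8);o[:480,:480]=cv2.resize(w['image'][200:280,280:360],(480,480),interpolation=2)
o[:320,480:800]=cv2.resize(c['image'][215:279,306:370],(320,320),interpolation=2)
o[320:600,480:760]=cv2.resize(t['image'][220:290,300:370],(280,280),interpolation=2)
cv2.imwrite('pics/c4.png',o[...,::-1])
E
```

```text
8.85 [ 415.89636562 -266.89252845  337.75954212] [2.71539988e+00 2.28147635e-04 1.41240640e+00] [-0.17151209  0.10372923 -1.44060728]
```

View pics/c4.png

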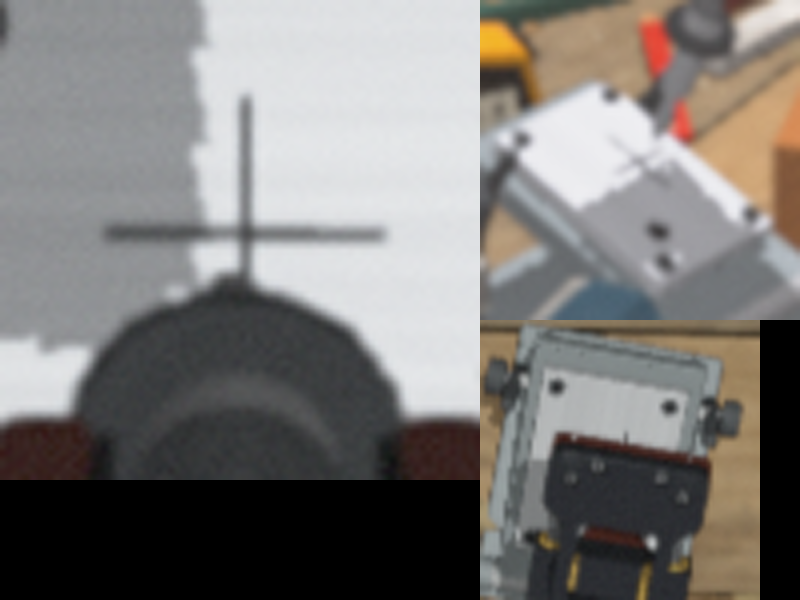

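In the wrist view the knob of the tip has its apex at pixel (319.5,245.3), and the cross is at (321,238.8) just beyond it. In the scene view the nose sits just upslope and right of the cross, which fits the 12 mm hover. I'll now work out the relative offset in tool axes.

```bash
python3 - <<'E'
from h import *
from cell import robot
w=load('w4');s=robot.observe();p=s['eef_pos'];Rc=R.from_euler('xyz',s['tool_rot']).as_matrix()
E=np.array(w['extrinsics']);F=f(w)
def tray(u,v):
    o,d=wray(w,u,v);return Rc.T@(o-p),Rc.T@d
o,d=tray(321,238.8);Z=Rc.T@(M1-p);print('M1 in tool',Z)
for zz in (280,282.6,285): print('cross in tool at z',zz,o+d*(zz-o[2])/d[2])
o,d=tray(319.5,249.7);print('tip sphere',o+d*(267.6-o[2])/d[2],'cam',o)
def wproj(q):
    c=np.linalg.inv(E)@np.r_[p+Rc@q,1];th=np.arctan2(np.hypot(c[0],c[1]),-c[2]);a=np.hypot(c[0],c[1])
    return w['cx']+F*th*c[0]/a,w['cy']-F*th*c[1]/a
print('proj axis sphere',wproj(np.array([0,0,267.6])),'collar ctr',wproj(np.array([0,0,166.6+42])), 'collar far',wproj(np.array([-16,0,166.6+45])))
# scene: tip & cross relative to predictions
c=load('s4');Es=np.array(c['extrinsics']);Fs=f(c)
def sp(X): q=np.linalg.inv(Es)@np.r_[X,1];return np.round([c['cx']-Fs*q[0]/q[2],c['cy']+Fs*q[1]/q[2]],1)
print('scene pred tip',sp(p+Rc@[0,0,270.6]),'collar',sp(p+Rc@[0,0,208.6]),'M1',sp(M1), 'observed cross',306+160/5,215+160/5,'tip',306+180/5,215+133/5,'collar',306+220/5,215+25/5)
E
```

```text
M1 in tool [  0.45925495   0.33824479 283.01612215]
cross in tool at z 280 [  1.6115396    0.94664026 280.        ]
cross in tool at z 282.6 [  0.96494336   0.94953254 282.6       ]
cross in tool at z 285 [  0.3680853    0.95220234 285.        ]
tip sphere [-3.06033062e+00 -1.02754021e-01  2.67600000e+02] cam [66.16066214  0.65790623 20.44433078]
proj axis sphere (np.float64(319.6447998389577), np.float64(245.41929200631282)) collar ctr (np.float64(319.3796599025611), np.float64(273.8755542989622)) collar far (np.float64(319.4326279282289), np.float64(299.07846365413116))
scene pred tip [339.  242.1] collar [348.4 220.2] M1 [336.9 246.3] observed cross 338.0 247.0 tip 342.0 241.6 collar 350.0 220.0
```

Request:
{"method": "servo_tool", "body": {"series": [[1, 0.3, 0, 0, 0, 0, 0], [2.5, 0.6, 0, 0, 0, 0, 0], [3.7, 0.8, 0, 0, 0, 0, 0], [3.7, 0.8, 2, 0, 0, 0, 0], [3.7, 0.8, 4, 0, 0, 0, 0], [3.7, 0.8, 6, 0, 0, 0, 0], [3.7, 0.8, 6, 0, 0, 0, 0], [3.7, 0.8, 6, 0, 0, 0, 0]]}}

```text
clock: 9.65
eef_pos: [419.7, -263.7, 332.2]
tool_rot: [2.716, -0.0, 1.413]
force: [-0.2, -0.9, -2.7]
grip_width: 20.7
gripper_force: 40.0
```

```bash
cat > fz.py <<'E'
from h import *
from cell import robot,camera
v=[];pp=[]
for i in range(12):
    camera('top');s=robot.observe();z=R.from_euler('xyz',s['tool_rot']).as_matrix()[:,2]
    v.append(s['force']@-z);pp.append(s['eef_pos'])
print(s['clock'],'axial push %.2f +- %.2f'%(np.mean(v),np.std(v)/len(v)**.5),np.mean(pp,0),s['gripper_force'])
E
python3 fz.py
python3 - <<'E'
from h import *
w=snap('wrist','w5');c=snap('scene','s5')
o=np.zeros((480,800,3),np.uint8);o[:480,:480]=cv2.resize(w['image'][200:280,280:360],(480,480),interpolation=2)
o[:320,480:800]=cv2.resize(c['image'][215:279,306:370],(320,320),interpolation=2)
cv2.imwrite('pics/c5.png',o[...,::-1])
E
```

```text
10.25 axial push -1.63 +- 0.12 [ 419.67199258 -263.6965733   332.34370425] 40.01277029514313
```

View pics/c5.png

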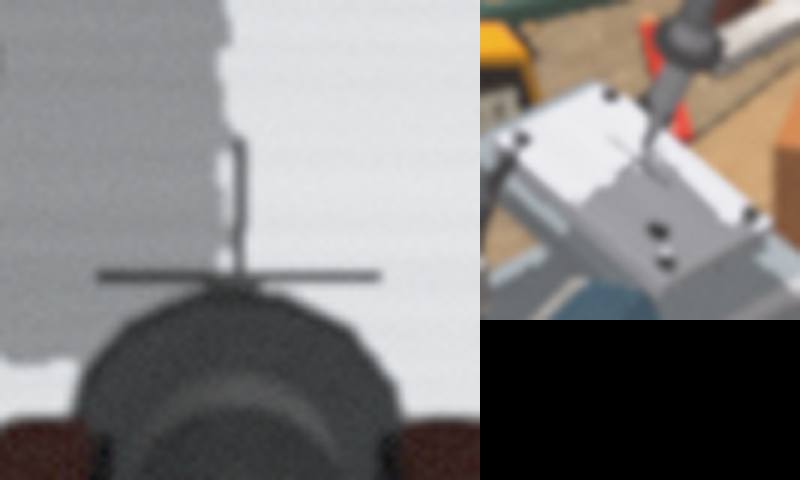

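The tip is now at the cross: cross pixel (319.8,245.8), tip apex about (319.5,245.8), and the remaining 6 mm gap will shift the cross down by about 2 px. The scene view agrees. Baseline axial force is -1.6 N, which is the punch's weight. Now I'll advance slowly.

Request:
{"method": "servo_tool", "body": {"series": [[0.2, 0.2, 1, 0, 0, 0, 0], [0.4, 0.2, 2, 0, 0, 0, 0], [0.4, 0.2, 3, 0, 0, 0, 0], [0.4, 0.2, 4, 0, 0, 0, 0], [0.4, 0.2, 5, 0, 0, 0, 0], [0.4, 0.2, 6, 0, 0, 0, 0], [0.4, 0.2, 7, 0, 0, 0, 0], [0.4, 0.2, 8, 0, 0, 0, 0], [0.4, 0.2, 9, 0, 0, 0, 0], [0.4, 0.2, 9, 0, 0, 0, 0], [0.4, 0.2, 9, 0, 0, 0, 0]]}}

```text
clock: 11.45
eef_pos: [423.6, -263.9, 324.3]
tool_rot: [2.716, 0.0, 1.413]
force: [-1.2, 0.2, 1.3]
grip_width: 20.3
gripper_force: 40.0
```

```bash
python3 fz.py
```

```text
12.05 axial push 1.43 +- 0.11 [ 423.60198304 -263.91960271  324.25235838] 40.00890076160431
```

The net push is 3.06 N, which puts the nose in about 3.1 mm and confirms the geometry. I'll advance 2.5 mm more.

Request:
{"method": "servo_tool", "body": {"series": [[0, 0, 0.7, 0, 0, 0, 0], [0, 0, 1.4, 0, 0, 0, 0], [0, 0, 2, 0, 0, 0, 0], [0, 0, 2.5, 0, 0, 0, 0], [0, 0, 2.5, 0, 0, 0, 0], [0, 0, 2.5, 0, 0, 0, 0]]}}

```text
clock: 12.65
eef_pos: [424.6, -264.1, 321.9]
tool_rot: [2.716, -0.0, 1.413]
force: [-2.0, 0.0, 2.2]
grip_width: 20.4
gripper_force: 40.0
```

```bash
python3 fz.py
python3 - <<'E'
from h import *
w=snap('wrist','w6');c=snap('scene','s6')
o=np.zeros((480,800,3),np.uint8);o[:480,:480]=cv2.resize(w['image'][200:280,280:360],(480,480),interpolation=2)
o[:320,480:800]=cv2.resize(c['image'][215:279,306:370],(320,320),interpolation=2)
cv2.imwrite('pics/c6.png',o[...,::-1])
E
```

```text
13.25 axial push 2.34 +- 0.14 [ 424.61189009 -264.07469039  321.95482937] 40.00586807727814
```

View pics/c6.png

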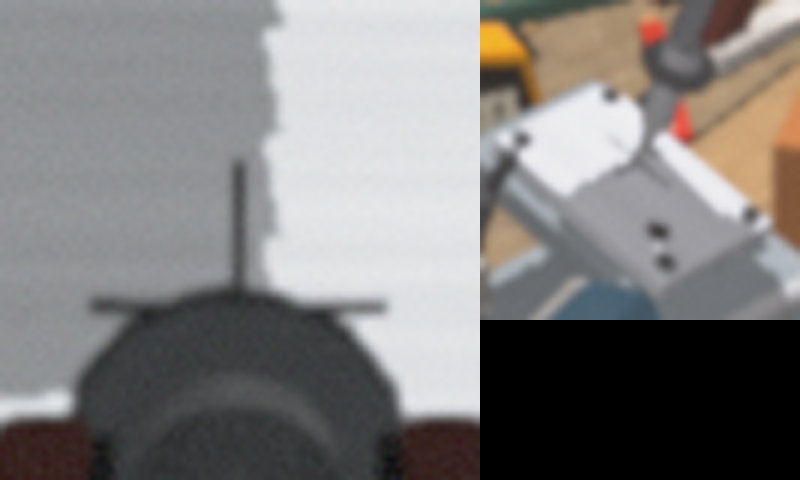

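The wrist view shows the cross at row 251, column 319.8, exactly where the geometry puts it under the tip. The scene view shows the nose end on the cross at crop (643,158). The net push is about 4 N, so the nose is in about 5 mm. Handing in.

```bash
python3 -c "
from cell import robot
print(robot.close_job())"
```

```text
the job is handed in; nothing more can be done
None
```

I handed the job in with the punch still gripped and pressed on the cross, square to the face, nose in about 5 mm by force reading (about 4 N net push); the hand-in call returned no verdict, so I don't have the judged result.

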